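# Centre the sample vial on the balance and tare it

### The job

The empty sample vial has been set down near the edge of the balance's weighing pan. With light taps of the fingertips, nudge it to the middle of the pan so that it stands upright and wholly inside the round line marked there; do not grip, lift or topple it. Then, with the vial standing still, press the balance's long tare key fully down with a fingertip and let go, leaving the round power key and everything else on the bench alone.

Things in the scene. Friction and masses are not known exactly. Their poses are not given: they have to be found in the camera images.
- vial: the sample vial standing on the weighing pan: a straight round amber glass body 24 mm in diameter with a white screw cap 20 mm in diameter, 62 mm tall in all (glass body up to 44 mm), empty, 20 to 45 g. It is narrow and tips easily when pushed high up; it slides when pushed in the lowest 15 mm. Origin: centre of its underside; z up along the vial.
- pan: the balance's round flat steel weighing pan, 90 mm in diameter and 5 mm thick, its top 76 mm above the bench and 16 mm above the balance's white deck. A thin dark round line, 38 mm in diameter, is marked round its middle. Fixed: it does not sink or tilt. Origin: centre of the top face; z up. The pan is round and its x and y directions mean nothing.
- balance: the white precision balance, 190 mm wide (y) and 260 mm deep (x), fixed on the bench. Origin: on the bench under the middle of its housing; its +x points from the keys at the front (the robot's side) to the pan at the back, z up. Deck round the pan 60 mm above the bench, key strip at the front 38 mm. The pan's centre lies at x = +40 mm, the tare key at x = -108, y = -45 mm, the power key at x = -108, y = +65 mm.
- tare_top (a point): centre of the top of the tare key, 44 mm above the bench when up: the long grey bar key, 46 mm (balance y) by 18 mm (balance x), standing 6 mm out of the key strip on the robot's right of the balance's front.
- tare (a joint): travel of the tare key, straight down: 0 up, 0.004 m fully down (3 mm or more counts as pressed); sprung, about 4 N when fully down, it comes up again by itself.
- power (a joint): travel of the power key, the small round grey key, 16 mm in diameter, on the robot's left of the balance's front: 0 up, 0.004 m down. Not to be pressed.
- spare_vial: a second vial of the same kind standing on the bench beside the balance; to be left alone. Origin: centre of its underside.
- cup: a white lidded specimen cup, 62 mm in diameter, 71 mm tall, standing on the bench beside the balance, on the other side from the spare vial; to be left alone. Origin: centre of its underside.
- cap: a loose blue screw cap, 28 mm in diameter, 13 mm tall, lying on the bench by the front right corner of the balance; to be left alone. Origin: centre of its underside.
- pipette: a pipette, 255 mm long and 31 mm high, lying on the bench to the robot's right; to be left alone. Origin: on the bench under its middle, x towards its tip.
- marker: a marker pen, 132 mm long, lying on the bench to the robot's left; to be left alone. Origin: on the bench under its middle, x towards its blue cap.
- tip_box: an open yellow box of pipette tips, 122 x 84 mm, 56 mm tall to the tops of its tips, on the bench to the robot's left; to be left alone. Origin: centre of its underside, x along its length.

How it is judged:
On the way, in this order (a step that is already met when the one before it is completed fails the run):
1. the vial stands upright and still in the middle of the pan, inside the round line, with nothing but the pan touching it (horizontal distance between vial and pan below 0.007 m and angle between vial's own z axis and vertical below 0.05 rad and linear speed of vial below 0.01 m/s and contact force between the fingers and vial below 0.02 N), for 0.3 s.
2. the tare key is pressed down (value of joint tare above 0.003 m), for 0.05 s.
At the end, for the whole second after the job is handed in: The vial stands upright (within 3 degrees) and still on the pan, its axis within 7 mm of the pan's centre; the tare key has been pressed (3 mm or more) after the vial was centred and left alone, and is up again (under 1 mm) (horizontal distance between vial and pan below 0.007 m and z of vial in the frame of pan between -0.003 and 0.003 m and angle between vial's own z axis and vertical below 0.05 rad and linear speed of vial below 0.01 m/s and value of joint tare below 0.001 m); the robot touches nothing.
It fails at once if the vial is tipped more than 17 degrees (angle between vial's own z axis and vertical above 0.3 rad).
It fails at once if the vial is lifted (8 mm or more) or knocked off the pan (z of vial in the frame of pan above 0.008 m or horizontal distance between vial and pan above 0.045 m or z of vial in the frame of pan below -0.006 m).
It fails at once if the vial is gripped, pressed or struck hard (over 8 N) (contact force between any of the fingers, the arm and vial above 8 N).
It fails at once if the power key is pressed (value of joint power above 0.002 m).
It fails at once if another thing on the bench is moved more than 15 mm (distance of any of spare_vial, cup, cap, pipette, marker, tip_box from where it was at the start of the episode above 0.015 m).
It also fails if it takes over 51 s, if anything falls off the work surface, if the arm or the gripper's body presses on something with over 40 N, if the wrist force passes 120 N, or if a joint passes its speed limit or range.

### The arm

A 7-joint arm with a two-finger parallel gripper is mounted at the origin on the work surface. World frame = base frame: x ahead of the robot, y to its left, z up, the work surface at z = 0. Lengths are in m, angles in rad, forces in N, time in s.
With the tool pointing down it reaches from about 0.4 to 0.875 m from the base axis. Payload 4.4 kg.
Tool frame: the origin (TCP) lies at the very end of the fingers, on their centre line; the grasp point (between the pads) lies 19 mm behind it; z points along the fingers, y is the direction in which the jaws open and shut (so a half turn about z gives the same grasp; the last joint's range is limited). The gripper opens to 85 mm and grips with 20 to 120 N. Pads are 22 mm wide; open, the fingers measure 114 mm over their backs; the gripper's body (76 mm by 85 mm) begins 54 mm behind the grasp point. The pads swing forward as they close: fully open they stand 13 mm farther back than shut.
Start: joints at [1.164, 0.628, 0.038, 1.517, -0.027, 0.996, -0.02], TCP at [0.217, -0.613, 0.231] pointing down, gripper open.
Joint ranges: [-3.06, 3.06], [-0.37, 2.12], [-1.25, 1.32], [0.18, 2.47], [-1.1, 4.24], [0.23, 1.98], [-2.94, 2.94]. Speed limits (rad/s): [2.57, 2.57, 3.14, 3.14, 3.14, 3.14, 3.14].

### API

Orientations are given as a rotation vector (axis times angle).
In Python, from cell import ctrl gives the robot as it stands.
- The arm moves only by the tool step_arm, never from a script. Its argument "moves" is a list of rows, each an object of numbers: "dx", "dy", "dz": the shift along the tool's x, y, z in m; "spin": the turn about the tool's z in rad; "grip": the closure, from -1 (fully open) to 1 (shut). In form: [{"dx": .., "dy": .., "dz": .., "spin": .., "grip": ..}, ...]. A call has 1 to 20 rows; each row shifts and turns the pose as measured when the row begins, along the tool's axes as they then stand; what a row does not reach is not made up. A row lasts 1/12 s, in which the tool goes at most 41.7 mm and 7.16 degrees, less where a joint would pass 70% of its speed; a pose out of reach is approached as far as the arm can. A call is refused whole if a number of a shift passes 0.0417 or a number of a turn 0.125, either way. A call with a gripper value outside its range is refused whole. The fingers move at their own pace and stop on an object; "squeeze" is the grip in N (left out, the last holds). Time passes only in rows, so rows that do not move let the fingers close. It gives the time, the measured TCP pose, the force and the opening at its end, in the units of the state.
- ctrl.get_state(): the state, without advancing time (a new reading comes with each control period).
- ctrl.get_image(name): name is "scene" or "top"; returns a dict with "image" (420x560x3 uint8, red, green, blue), "camera_matrix" (3x3 intrinsics, pixels), "extrinsics" (4x4, takes a point from world to camera coordinates). Camera axes: x right, y down, z forward; pixel columns grow to the right and rows downward; lengths in m; the calibration is good to about 2 mm. A picture is of the moment at which its call begins. There is no depth.
- ctrl.job_done(): hands the job in, once; it reports no verdict.
The state is a dict: "t": time; "qpos": joint angles; "joint_velocities": joint speeds; "joint_efforts": joint torques, N m; "tcp_pos": TCP position; "eef_rot": TCP orientation; "ft_force": force on the tool from outside, world axes, zero at the start; "ft_torque": the same for the moment, N m; "gripper_width": opening from 0.0 (shut) to 1.0 (fully open).
Only numpy, scipy, OpenCV 4.12 (cv2) and the standard library are available. Lean on these libraries where they do the work, as an engineer would, in place of code of your own. Each camera call takes 0.05 s, during which the arm holds its last target.

## Working session

There is one attempt and no reset: what is moved stays moved. The work goes in short steps, Python scripts to look and compute and a tool call to move; the robot and the scene stay as the last step left them, time stands still between calls to the robot, and variables do not carry over. Pictures are saved under pics/ and viewed, and the job is handed in when it is done.

Besides the shell and the picture viewer there is one more tool, called after "Request:" by a JSON object that holds its "fn" and its "kwargs". step_arm: Moves the arm, as the interface text tells. Its arguments: {"type":"object","properties":{"moves":{"type":"array"},"squeeze":{"type":"number"}},"required":["moves"]}

```bash
mkdir -p pics; ls; python3 - <<'E'
from cell import ctrl
import cv2,numpy as np
s=ctrl.get_state(); print(s)
for n in("scene","top"):
    d=ctrl.get_image(n); cv2.imwrite(f"pics/{n}0.png",d["image"][:,:,::-1]); print(n,d["camera_matrix"].tolist(),d["extrinsics"].tolist())
E
```

```text
pics
{'t': 0.0, 'qpos': array([ 1.16418814,  0.62933402,  0.03845806,  1.51836696, -0.02698796,
        0.99626681, -0.02002012]), 'joint_velocities': array([ 0.00058734, -0.00030301,  0.00080999,  0.00110506,  0.00085787,
       -0.00156359, -0.00105657]), 'joint_efforts': array([-6.95745930e-04, -5.63395393e+01,  1.22630272e+00, -1.93442899e+01,
        1.11056969e-02,  1.06009954e-02, -1.29961961e-05]), 'tcp_pos': array([ 0.21707249, -0.61203271,  0.23039755]), 'eef_rot': array([-3.09430229e+00, -5.32403094e-01,  5.61075017e-04]), 'ft_force': array([ 0.5700372 ,  0.04253023, -0.00687391]), 'ft_torque': array([ 0.01569861, -0.00953156,  0.0440699 ]), 'gripper_width': 1.0015771749246738}
scene [[379.9155035561783, 0.0, 277.3377787075181], [0.0, 379.9155035561783, 205.39313665148438], [0.0, 0.0, 1.0]] [[-0.34320132403283804, 0.9392159564229178, -0.009286462334549474, 0.15994279250889962], [0.5795604682807386, 0.20397759115051742, -0.7889884700771256, -0.2503397317826477], [-0.7391363303128305, -0.27616395403639554, -0.6143378188770947, 1.4393011840684033], [0.0, 0.0, 0.0, 1.0]]
top [[417.1047454064097, 0.0, 282.3032301492714], [0.0, 417.1047454064097, 208.11340467876408], [0.0, 0.0, 1.0]] [[-0.00468184224152267, -0.9997276212563079, 0.022864025245561043, 0.0035458198093548947], [-0.9806774362389089, 0.00011848177674909378, -0.19563167436269002, 0.5163703297080725], [0.19557567948266602, -0.02333815029672951, -0.980410875263846, 1.080572516098992], [0.0, 0.0, 0.0, 1.0]]
```

View pics/scene0.png

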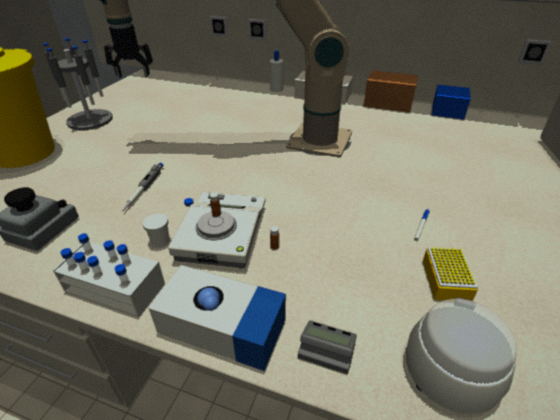

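View pics/top0.png

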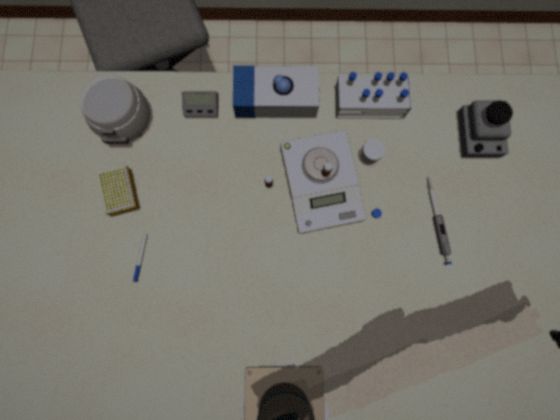

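```bash
python3 - <<'E'
import cv2
a=cv2.imread("pics/top0.png")[120:240,260:400]; cv2.imwrite("pics/topc.png",cv2.resize(a,None,fx=5,fy=5,interpolation=cv2.INTER_CUBIC))
a=cv2.imread("pics/scene0.png")[180:280,160:290]; cv2.imwrite("pics/scenec.png",cv2.resize(a,None,fx=6,fy=6,interpolation=cv2.INTER_CUBIC))
E
```

```text
(no output)
```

View pics/topc.png

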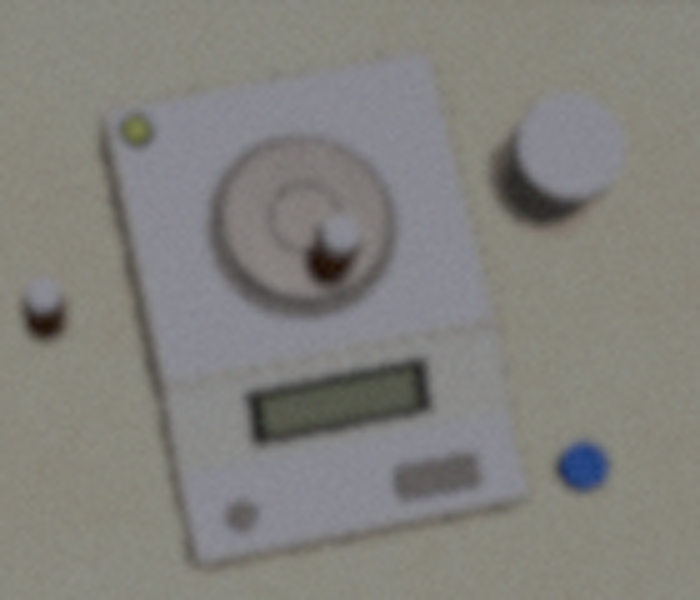

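View pics/scenec.png

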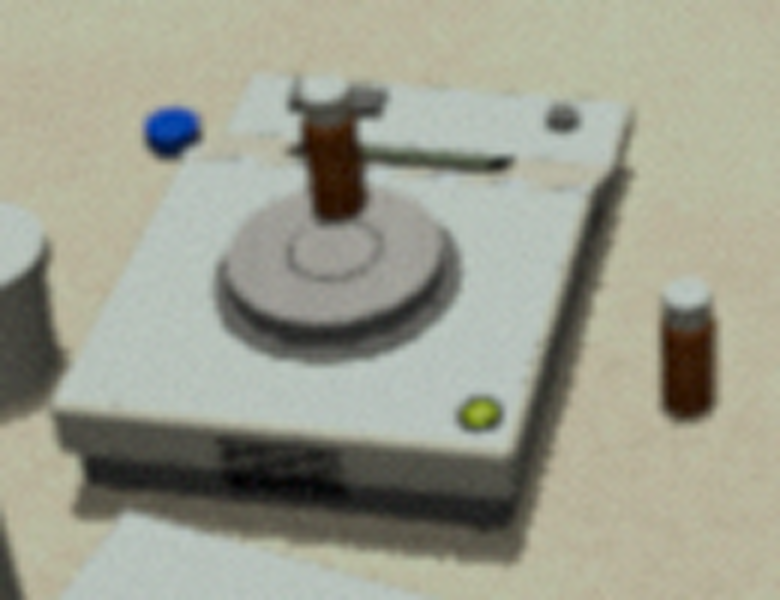

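```bash
cat > h.py <<'E'
import numpy as np,cv2
from scipy.optimize import least_squares
K={"scene":np.array([[379.9155,0,277.33778],[0,379.9155,205.39314],[0,0,1]]),"top":np.array([[417.104745,0,282.30323],[0,417.104745,208.1134],[0,0,1]])}
T={"scene":np.array([[-0.34320132403283804,0.9392159564229178,-0.009286462334549474,0.15994279250889962],[0.5795604682807386,0.20397759115051742,-0.7889884700771256,-0.2503397317826477],[-0.7391363303128305,-0.27616395403639554,-0.6143378188770947,1.4393011840684033]]),
"top":np.array([[-0.00468184224152267,-0.9997276212563079,0.022864025245561043,0.0035458198093548947],[-0.9806774362389089,0.00011848177674909378,-0.19563167436269002,0.5163703297080725],[0.19557567948266602,-0.02333815029672951,-0.980410875263846,1.080572516098992]])}
def proj(c,p):
    q=K[c]@(T[c][:,:3]@np.asarray(p,float)+T[c][:,3]); return q[:2]/q[2]
def back(c,uv,z):
    d=T[c][:,:3].T@np.linalg.solve(K[c],[uv[0],uv[1],1]); o=-T[c][:,:3].T@T[c][:,3]
    return (o+d*(z-o[2])/d[2])
def tc(x,y): return np.array([(x+.5)/5-.5+260,(y+.5)/5-.5+120])
def sc(x,y): return np.array([(x+.5)/6-.5+160,(y+.5)/6-.5+180])
E
python3 - <<'E'
from h import *
obs=[("top",tc(304,218),(.04,0,.076)),("top",tc(438,476),(-.108,-.045,.044)),("top",tc(241,515),(-.108,.065,.043)),("top",tc(105,115),(.13,.095,.06)),("top",tc(432,58),(.13,-.095,.06)),
("scene",sc(335,250),(.04,0,.076)),("scene",sc(563,113),(-.108,.065,.043)),("scene",sc(337,97),(-.108,-.045,.044))]
def w(p,q):
    c,s=np.cos(p[2]),np.sin(p[2]); return [p[0]+c*q[0]-s*q[1],p[1]+s*q[0]+c*q[1],q[2]]
r=least_squares(lambda p:np.concatenate([proj(a,w(p,q))-u for a,u,q in obs]),[.6,-.1,.2])
print(r.x,r.fun.reshape(-1,2).round(2))
for n,q in (("pan",(.04,0,.076)),("tare",(-.108,-.045,.044)),("power",(-.108,.065,.044))): print(n,w(r.x,q))
print("pan top/scene",back("top",tc(304,218),.076),back("scene",sc(335,250),.076))
print("vial",back("top",tc(343,230),.138),back("scene",sc(327,84),.138))
print("tare",back("top",tc(438,476),.044))
E
```

```text
[ 0.59534274 -0.11005205  0.19622874] [[ 0.4   0.42]
 [ 0.08  0.34]
 [ 0.13  0.39]
 [-0.76 -1.44]
 [ 0.17 -2.32]
 [ 0.22 -1.24]
 [ 0.21 -0.66]
 [ 0.37 -1.51]]
pan [np.float64(0.6345750892562313), np.float64(-0.10225317989054288), 0.076]
tare [np.float64(0.4981891134113808), np.float64(-0.17524540956499424), 0.044]
power [np.float64(0.4767422113817072), np.float64(-0.06735643703615059), 0.044]
pan top/scene [ 0.63574901 -0.10118254  0.076     ] [ 0.63906652 -0.10053355  0.076     ]
vial [ 0.60992062 -0.1136179   0.138     ] [ 0.60912051 -0.11214579  0.138     ]
tare [ 0.49912468 -0.17506946  0.044     ]
```

Request:
{"fn": "step_arm", "kwargs": {"moves": [{"dx":0.025,"dy":-0.0165,"dz":0,"spin":-0.02,"grip":0.72},{"dx":0.025,"dy":-0.0165,"dz":0,"spin":-0.02,"grip":0.72},{"dx":0.025,"dy":-0.0165,"dz":0,"spin":-0.02,"grip":0.72},{"dx":0.025,"dy":-0.0165,"dz":0,"spin":-0.02,"grip":0.72},{"dx":0.025,"dy":-0.0165,"dz":0,"spin":0,"grip":0.72},{"dx":0.025,"dy":-0.0165,"dz":0,"spin":0,"grip":0.72},{"dx":0.025,"dy":-0.0165,"dz":0,"spin":0,"grip":0.72},{"dx":0.025,"dy":-0.0165,"dz":0,"spin":0,"grip":0.72},{"dx":0.025,"dy":-0.0165,"dz":0,"spin":0,"grip":0.72},{"dx":0.025,"dy":-0.0165,"dz":0,"spin":0,"grip":0.72},{"dx":0.025,"dy":-0.0165,"dz":0,"spin":0,"grip":0.72},{"dx":0.025,"dy":-0.0165,"dz":0,"spin":0,"grip":0.72},{"dx":0.025,"dy":-0.0165,"dz":0,"spin":0,"grip":0.72},{"dx":0.025,"dy":-0.0165,"dz":0,"spin":0,"grip":0.72},{"dx":0.025,"dy":-0.0165,"dz":0,"spin":0,"grip":0.72}]}}

```text
t: 1.35
tcp_pos: [0.4644, -0.225, 0.2231]
eef_rot: [-3.07, -0.635, 0.018]
ft_force: [0.8, -0.1, 0.4]
gripper_width: 0.14
```

```bash
cat >> h.py <<'E'
from scipy.spatial.transform import Rotation as R
def st():
    from cell import ctrl
    s=ctrl.get_state(); M=R.from_rotvec(s["eef_rot"]).as_matrix()
    print("t",round(s["t"],2),"tcp",s["tcp_pos"].round(4),"toolx",M[:,0].round(3),"yaw",np.degrees(np.arctan2(M[1,0],M[0,0])).round(2),"F",s["ft_force"].round(2),"w",round(s["gripper_width"],3))
    return s,M
def go(x,y,z):
    s,M=st(); print("tool delta",(M.T@(np.array([x,y,z])-s["tcp_pos"])).round(4))
E
python3 - <<'E'
from h import *
go(.578,-.128,.12)
E
```

```text
t 1.35 tcp [ 0.4644 -0.225   0.2231] toolx [ 0.918  0.397 -0.01 ] yaw 23.39 F [ 0.82 -0.08  0.39] w 0.14
tool delta [ 0.1438 -0.043   0.102 ]
```

```bash
cat >> h.py <<'E'
def avg(tag,n=6,cams=("top","scene")):
    from cell import ctrl
    for c in cams:
        im=np.mean([ctrl.get_image(c)["image"][:,:,::-1].astype(float) for _ in range(n)],0).clip(0,255).astype(np.uint8)
        cv2.imwrite(f"pics/{tag}_{c}.png",im)
        # crops 12x about pan
        x0,y0=(294,140) if c=="top" else (192,185)
        a=im[y0:y0+48,x0:x0+60]
        a=cv2.normalize(cv2.resize(a,None,fx=12,fy=12,interpolation=cv2.INTER_CUBIC),None,0,255,cv2.NORM_MINMAX)
        cv2.imwrite(f"pics/{tag}_{c}_c.png",a)
def px(c,x,y):
    x0,y0=(294,140) if c=="top" else (192,185)
    return np.array([(x+.5)/12-.5+x0,(y+.5)/12-.5+y0])
E
python3 - <<'E'
from h import *
avg("a")
E
```

```text
(no output)
```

View pics/a_top_c.png

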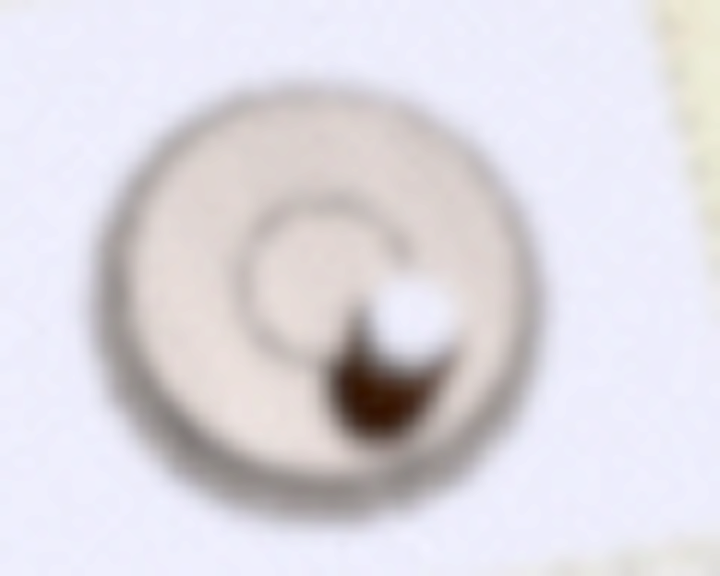

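View pics/a_scene_c.png

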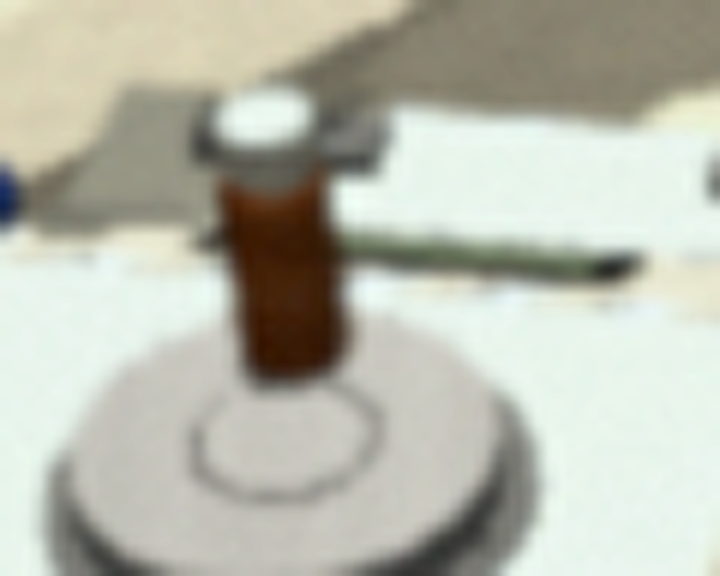

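```bash
python3 - <<'E'
from h import *
for c,l in (("top",[("pan",328,281,.076),("base",382,389,.076),("cap",411,320,.138)]),("scene",[("pan",286.5,440,.076),("base",294,345,.076),("cap",266,118,.138)])):
    for n,x,y,z in l: print(c,n,back(c,px(c,x,y),z)[:2].round(4))
E
```

```text
top pan [ 0.6364 -0.1025]
top base [ 0.6111 -0.1141]
top cap [ 0.6083 -0.1125]
scene pan [ 0.6389 -0.1006]
scene base [ 0.6103 -0.1137]
scene cap [ 0.6124 -0.1115]
```

```bash
python3 - <<'E'
from h import *
go(.571,-.130,.125)
E
```

```text
t 1.95 tcp [ 0.4636 -0.2273  0.2233] toolx [ 0.918  0.396 -0.01 ] yaw 23.31 F [ 0.87 -0.18 -1.02] w 0.144
tool delta [ 0.1381 -0.046   0.0974]
```

Request:
{"fn": "step_arm", "kwargs": {"moves": [{"dx":0.023,"dy":-0.0077,"dz":0.003,"spin":0,"grip":0.72},{"dx":0.023,"dy":-0.0077,"dz":0.003,"spin":0,"grip":0.72},{"dx":0.023,"dy":-0.0077,"dz":0.003,"spin":0,"grip":0.72},{"dx":0.023,"dy":-0.0077,"dz":0.003,"spin":0,"grip":0.72},{"dx":0.023,"dy":-0.0077,"dz":0.003,"spin":0,"grip":0.72},{"dx":0.02,"dy":-0.0077,"dz":0.003,"spin":0,"grip":0.72},{"dx":0,"dy":0,"dz":0,"spin":0,"grip":0.72},{"dx":0,"dy":0,"dz":0,"spin":0,"grip":0.72}]}}

```text
t: 2.62
tcp_pos: [0.5721, -0.1329, 0.2033]
eef_rot: [-3.075, -0.616, 0.018]
ft_force: [-0.8, -0.3, -0.7]
gripper_width: 0.139
```

```bash
python3 - <<'E'
from h import *
go(.571,-.130,.125)
E
```

```text
t 2.62 tcp [ 0.5721 -0.1329  0.2033] toolx [ 0.923  0.385 -0.01 ] yaw 22.67 F [-0.82 -0.29 -0.65] w 0.139
tool delta [ 0.0009 -0.0025  0.0783]
```

Request:
{"fn": "step_arm", "kwargs": {"moves": [{"dx":0,"dy":-0.0025,"dz":0.02,"spin":0,"grip":0.72},{"dx":0,"dy":0,"dz":0.02,"spin":0,"grip":0.72},{"dx":0,"dy":0,"dz":0.02,"spin":0,"grip":0.72},{"dx":0,"dy":0,"dz":0.02,"spin":0,"grip":0.72},{"dx":0,"dy":0,"dz":0.015,"spin":0,"grip":0.72},{"dx":0,"dy":0,"dz":0.01,"spin":0,"grip":0.72},{"dx":0,"dy":0,"dz":0,"spin":0,"grip":0.72},{"dx":0,"dy":0,"dz":0,"spin":0,"grip":0.72}]}}

```text
t: 3.28
tcp_pos: [0.5675, -0.1383, 0.0967]
eef_rot: [-3.082, -0.604, 0.015]
ft_force: [0.9, 0.2, 0.0]
gripper_width: 0.141
```

```bash
python3 - <<'E'
from h import *
go(.571,-.130,.082)
avg("b",4)
E
```

```text
t 3.28 tcp [ 0.5675 -0.1383  0.0967] toolx [ 0.926  0.377 -0.009] yaw 22.17 F [0.95 0.15 0.04] w 0.141
tool delta [ 0.0065 -0.0063  0.0147]
```

View pics/b_top_c.png

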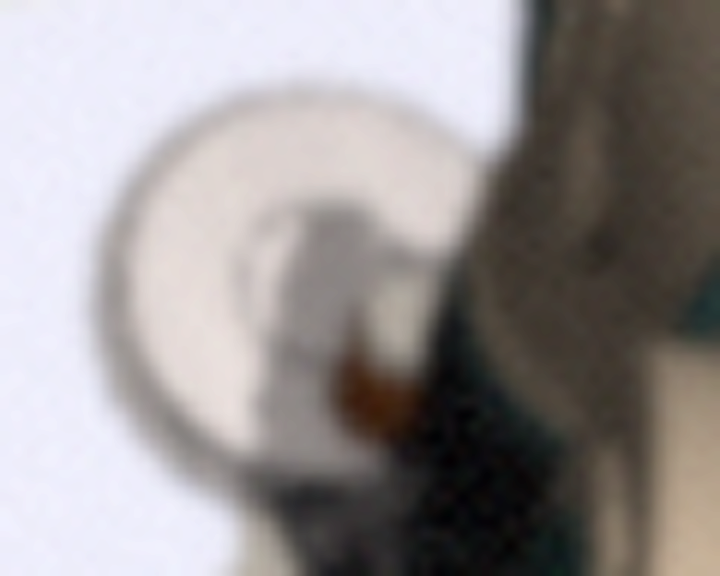

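View pics/b_scene_c.png

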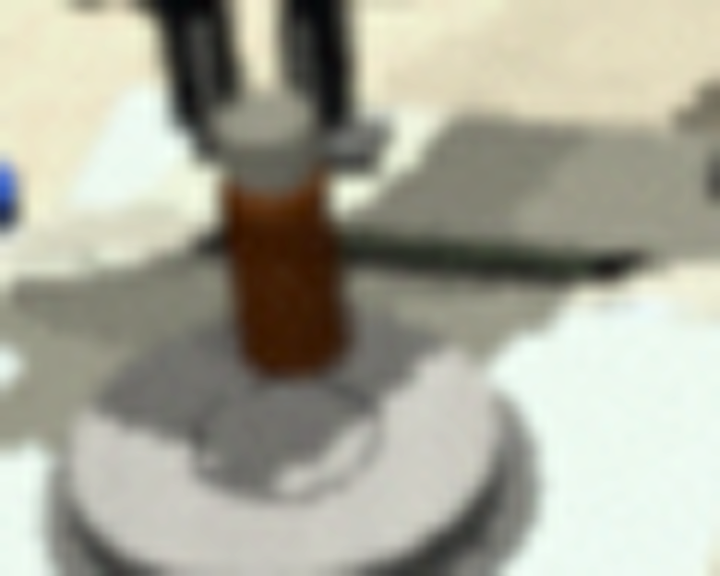

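Request:
{"fn": "step_arm", "kwargs": {"moves": [{"dx":0.001,"dy":-0.004,"dz":0,"spin":-0.016,"grip":0.72},{"dx":0,"dy":-0.003,"dz":0.005,"spin":0,"grip":0.72},{"dx":0,"dy":0,"dz":0.005,"spin":0,"grip":0.72},{"dx":0,"dy":0,"dz":0.003,"spin":0,"grip":0.72},{"dx":0,"dy":0,"dz":0,"spin":0,"grip":0.72}]}}

```text
t: 4.1
tcp_pos: [0.5668, -0.1291, 0.0838]
eef_rot: [-3.076, -0.635, 0.01]
ft_force: [0.2, -0.4, 0.0]
gripper_width: 0.143
```

```bash
python3 - <<'E'
from h import *
go(.571,-.130,.082)
E
```

```text
t 4.1 tcp [ 0.5668 -0.1291  0.0838] toolx [ 0.918  0.396 -0.006] yaw 23.33 F [ 0.2  -0.35  0.01] w 0.143
tool delta [0.0035 0.0025 0.0018]
```

Request:
{"fn": "step_arm", "kwargs": {"moves": [{"dx":0.003,"dy":0.0025,"dz":0.001,"spin":0,"grip":0.72},{"dx":0.003,"dy":0,"dz":0,"spin":0,"grip":0.72},{"dx":0.003,"dy":0,"dz":0,"spin":0,"grip":0.72},{"dx":0.003,"dy":0,"dz":0,"spin":0,"grip":0.72},{"dx":0,"dy":0,"dz":0,"spin":0,"grip":0.72}]}}

```text
t: 4.52
tcp_pos: [0.5802, -0.1266, 0.0819]
eef_rot: [-3.076, -0.635, 0.011]
ft_force: [0.5, 0.6, 0.3]
gripper_width: 0.139
```

```bash
python3 - <<'E'
from h import *
go(.6375-.030*.919,-.1015-.030*.395,.083)
avg("c",3,("scene",))
E
```

```text
t 4.52 tcp [ 0.5802 -0.1266  0.0819] toolx [ 0.918  0.396 -0.007] yaw 23.31 F [0.46 0.63 0.31] w 0.139
tool delta [ 0.0326 -0.0003 -0.0013]
```

View pics/c_scene_c.png

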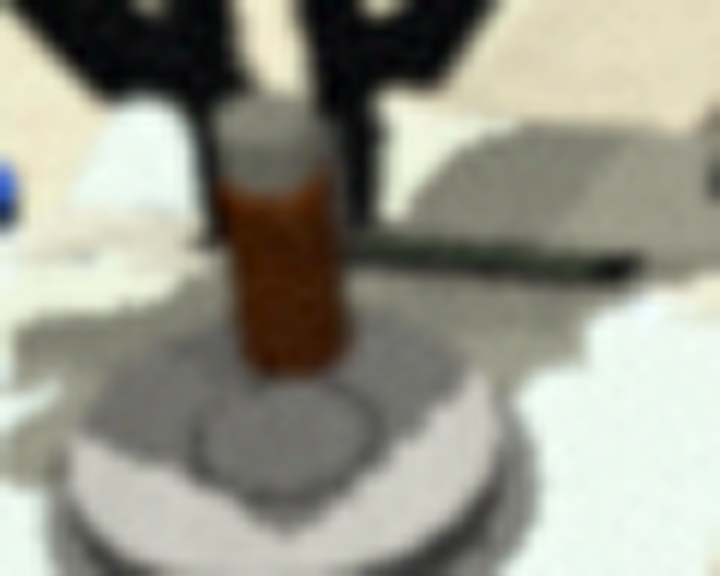

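Request:
{"fn": "step_arm", "kwargs": {"moves": [{"dx":0.0025,"dy":0,"dz":0,"spin":0,"grip":0.72},{"dx":0.0025,"dy":0,"dz":0,"spin":0,"grip":0.72},{"dx":0.0025,"dy":0,"dz":0,"spin":0,"grip":0.72},{"dx":0.002,"dy":0,"dz":0,"spin":0,"grip":0.72},{"dx":0.002,"dy":0,"dz":0,"spin":0,"grip":0.72},{"dx":0.002,"dy":0,"dz":0,"spin":0,"grip":0.72},{"dx":0.002,"dy":0,"dz":0,"spin":0,"grip":0.72},{"dx":0.002,"dy":0,"dz":0,"spin":0,"grip":0.72},{"dx":0.002,"dy":0,"dz":0,"spin":0,"grip":0.72},{"dx":0,"dy":0,"dz":0,"spin":0,"grip":0.72}]}}

```text
t: 5.5
tcp_pos: [0.5982, -0.1187, 0.0819]
eef_rot: [-3.077, -0.633, 0.015]
ft_force: [-0.7, -0.3, 1.1]
gripper_width: 0.142
```

```bash
python3 - <<'E'
from h import *
go(.6375-.021*.919,-.1015-.021*.395,.082)
avg("d",4,("scene",))
E
```

```text
t 5.5 tcp [ 0.5982 -0.1187  0.0819] toolx [ 0.919  0.395 -0.009] yaw 23.26 F [-0.67 -0.3   1.11] w 0.142
tool delta [ 0.0219 -0.0003 -0.0003]
```

View pics/d_scene_c.png

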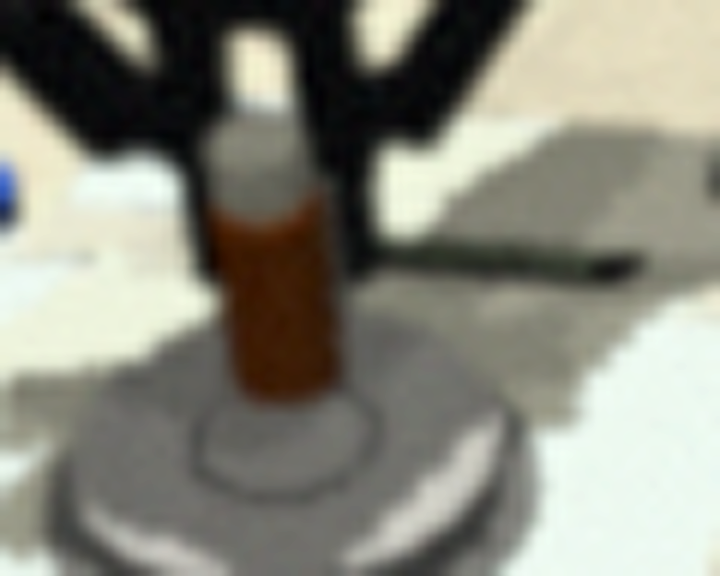

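```bash
python3 - <<'E'
from h import *
for p in((294,345),(288,366),(286.5,440)): print(back("scene",px("scene",*p),.076)[:2].round(4))
E
```

```text
[ 0.6103 -0.1137]
[ 0.6171 -0.1116]
[ 0.6389 -0.1006]
```

Request:
{"fn": "step_arm", "kwargs": {"moves": [{"dx":0.002,"dy":0,"dz":0,"spin":0,"grip":0.72},{"dx":0.002,"dy":0,"dz":0,"spin":0,"grip":0.72},{"dx":0.002,"dy":0,"dz":0,"spin":0,"grip":0.72},{"dx":0.002,"dy":0,"dz":0,"spin":0,"grip":0.72},{"dx":0.002,"dy":0,"dz":0,"spin":0,"grip":0.72},{"dx":0.002,"dy":0,"dz":0,"spin":0,"grip":0.72},{"dx":0.002,"dy":0,"dz":0,"spin":0,"grip":0.72},{"dx":0.001,"dy":0,"dz":0,"spin":0,"grip":0.72},{"dx":0,"dy":0,"dz":0,"spin":0,"grip":0.72}]}}

```text
t: 6.45
tcp_pos: [0.6125, -0.1129, 0.0818]
eef_rot: [-3.077, -0.632, 0.017]
ft_force: [-0.1, -0.7, 0.6]
gripper_width: 0.142
```

```bash
python3 - <<'E'
from h import *
go(.6375-.021*.919,-.1015-.021*.395,.082)
avg("e",4)
E
```

```text
t 6.45 tcp [ 0.6125 -0.1129  0.0818] toolx [ 0.919  0.394 -0.01 ] yaw 23.21 F [-0.15 -0.7   0.59] w 0.142
tool delta [ 0.0065 -0.0006 -0.0003]
```

View pics/e_scene_c.png

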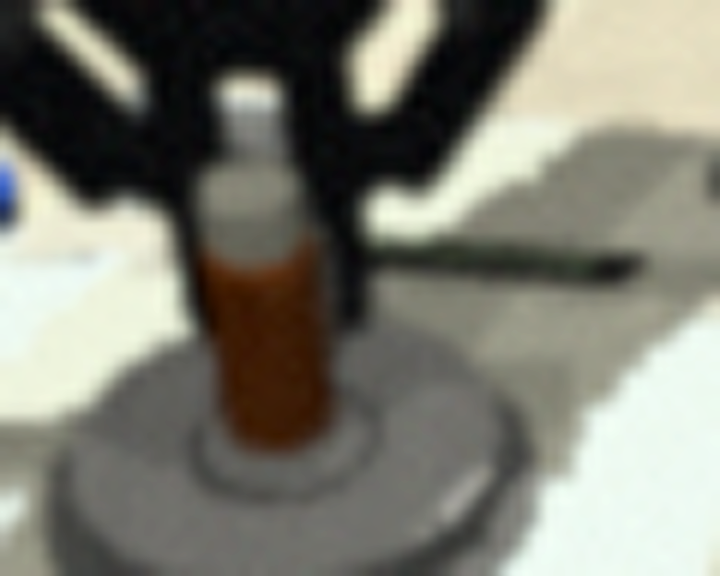

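View pics/e_top_c.png

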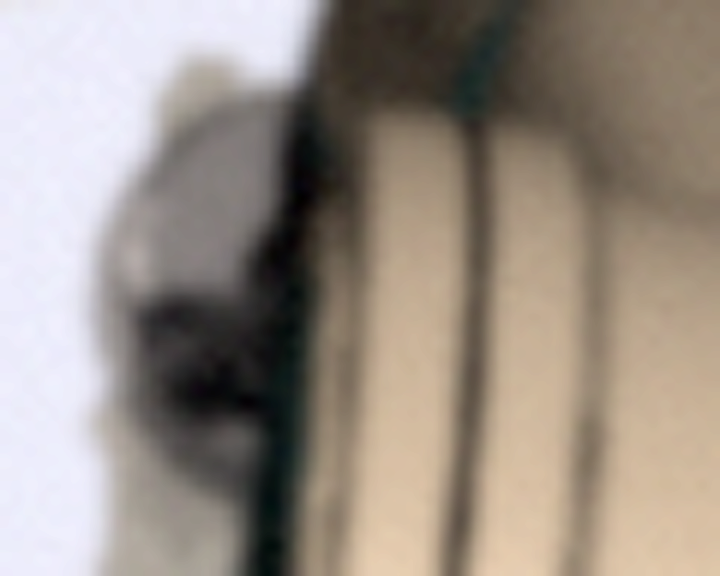

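```bash
python3 - <<'E'
from h import *
a=back("scene",px("scene",278,412),.076);b=back("scene",px("scene",286.5,440),.076);d=(b-a)[:2]
print(a,d, d@[.919,.394], d@[.394,-.919])
E
```

```text
[ 0.63139097 -0.10650546  0.076     ] [0.00753155 0.00589724] 0.009245012683007313 -0.002452134621066172
```

Request:
{"fn": "step_arm", "kwargs": {"moves": [{"dx":0.0015,"dy":-0.0005,"dz":0,"spin":0,"grip":0.72},{"dx":0.0015,"dy":-0.0005,"dz":0,"spin":0,"grip":0.72},{"dx":0.0015,"dy":-0.0005,"dz":0,"spin":0,"grip":0.72},{"dx":0.0015,"dy":-0.0005,"dz":0,"spin":0,"grip":0.72},{"dx":0,"dy":0,"dz":0,"spin":0,"grip":0.72}]}}

```text
t: 7.27
tcp_pos: [0.6172, -0.1088, 0.0818]
eef_rot: [-3.077, -0.631, 0.017]
ft_force: [-0.7, 0.3, -0.4]
gripper_width: 0.138
```

```bash
python3 - <<'E'
from h import *
go(.6375-.021*.919,-.1015-.021*.395,.082)
avg("f",4,("scene",))
E
```

```text
t 7.27 tcp [ 0.6172 -0.1088  0.0818] toolx [ 0.919  0.393 -0.011] yaw 23.17 F [-0.72  0.28 -0.35] w 0.138
tool delta [ 0.0006  0.0013 -0.0002]
```

View pics/f_scene_c.png

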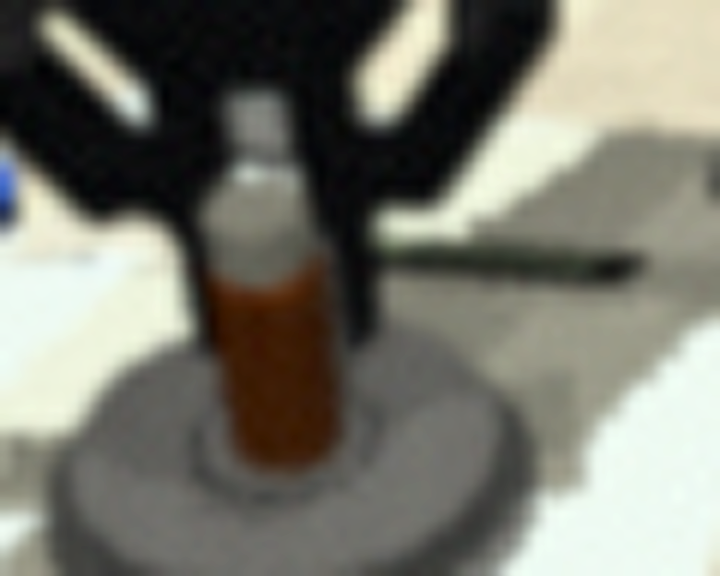

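```bash
python3 - <<'E'
from h import *
a=back("scene",px("scene",286.5,433),.076);b=back("scene",px("scene",286.5,440),.076);d=(b-a)[:2]
print(d, d@[.919,.394], d@[.394,-.919])
E
```

```text
[0.00201998 0.00104742] 0.00226904712172658 -0.0001667042088799623
```

Push 2 mm more, then back off and look with both cameras.

Request:
{"fn": "step_arm", "kwargs": {"moves": [{"dx":0.001,"dy":0,"dz":0,"spin":0,"grip":0.72},{"dx":0.001,"dy":0,"dz":0,"spin":0,"grip":0.72},{"dx":0,"dy":0,"dz":0,"spin":0,"grip":0.72},{"dx":-0.004,"dy":0,"dz":0,"spin":0,"grip":0.72},{"dx":-0.008,"dy":0,"dz":0,"spin":0,"grip":0.72},{"dx":-0.012,"dy":0,"dz":0,"spin":0,"grip":0.72},{"dx":-0.02,"dy":0,"dz":0,"spin":0,"grip":0.72},{"dx":-0.02,"dy":0,"dz":-0.01,"spin":0,"grip":0.72},{"dx":-0.02,"dy":0.01,"dz":-0.02,"spin":0,"grip":0.9},{"dx":-0.02,"dy":0.02,"dz":-0.02,"spin":0,"grip":1},{"dx":-0.02,"dy":0.02,"dz":-0.02,"spin":0,"grip":1},{"dx":-0.02,"dy":0.02,"dz":-0.01,"spin":0,"grip":1},{"dx":0,"dy":0,"dz":0,"spin":0,"grip":1},{"dx":0,"dy":0,"dz":0,"spin":0,"grip":1}]}}

```text
t: 8.63
tcp_pos: [0.5027, -0.2345, 0.1653]
eef_rot: [-3.076, -0.632, 0.025]
ft_force: [0.1, 0.6, 0.1]
gripper_width: -0.001
```

```bash
python3 - <<'E'
from h import *
go(.4985,-.175,.1)
avg("g",5)
E
```

```text
t 8.63 tcp [ 0.5027 -0.2345  0.1653] toolx [ 0.919  0.394 -0.016] yaw 23.23 F [0.06 0.6  0.12] w -0.001
tool delta [ 0.0207 -0.056   0.0652]
```

View pics/g_scene_c.png

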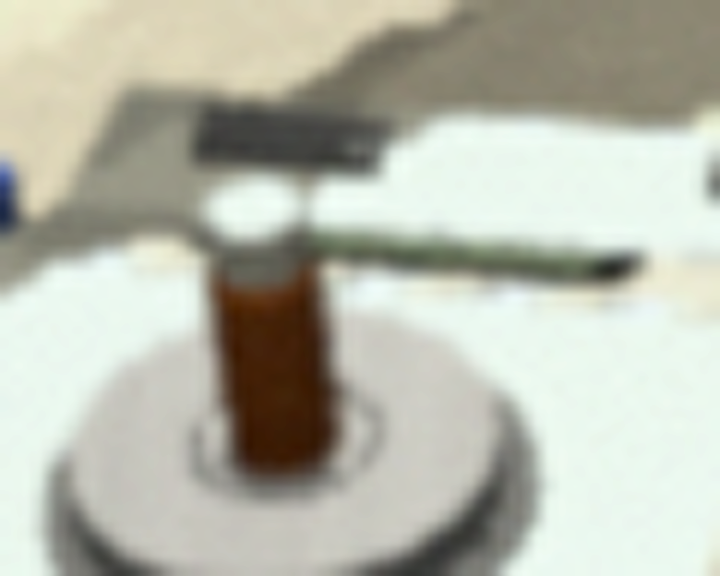

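View pics/g_top_c.png

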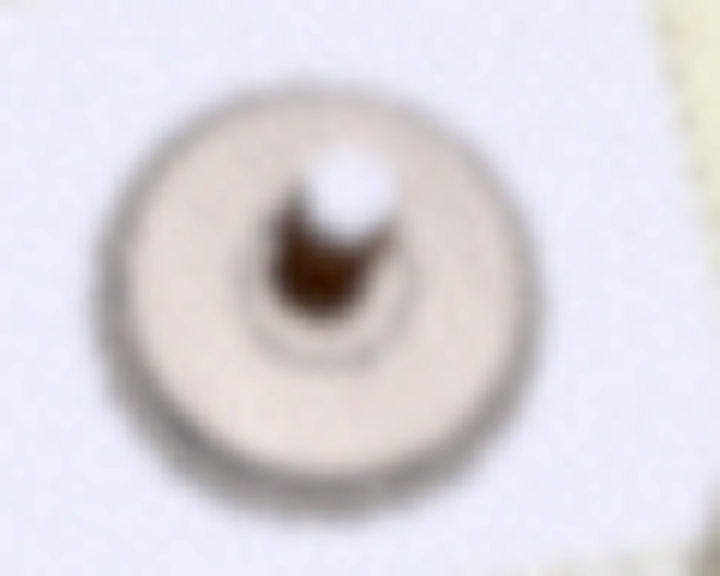

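```bash
python3 - <<'E'
from h import *
for c,l in (("top",[("pan",328,281,.076),("base",321,267,.076),("cap",350,191,.138)]),("scene",[("pan",286.5,440,.076),("base",281.5,436,.076),("cap",252,209,.138)])):
    for n,x,y,z in l: print(c,n,back(c,px(c,x,y),z)[:2].round(4))
im=cv2.imread("pics/g_top.png"); a=im[195:245,310:375]; cv2.imwrite("pics/g_key.png",cv2.resize(a,None,fx=10,fy=10,interpolation=cv2.INTER_CUBIC))
E
```

```text
top pan [ 0.6364 -0.1025]
top base [ 0.6397 -0.101 ]
top cap [ 0.637  -0.1002]
scene pan [ 0.6389 -0.1006]
scene base [ 0.6381 -0.1022]
scene cap [ 0.6408 -0.0998]
```

View pics/g_key.png

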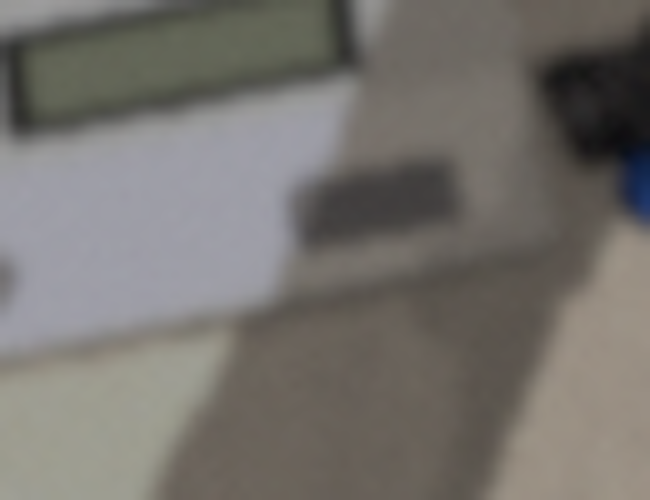

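Request:
{"fn": "step_arm", "kwargs": {"moves": [{"dx":0.007,"dy":-0.019,"dz":0,"spin":0,"grip":1},{"dx":0.007,"dy":-0.019,"dz":0,"spin":0,"grip":1},{"dx":0.007,"dy":-0.018,"dz":0,"spin":0,"grip":1},{"dx":0,"dy":0,"dz":0.015,"spin":0,"grip":1},{"dx":0,"dy":0,"dz":0.02,"spin":0,"grip":1},{"dx":0,"dy":0,"dz":0.02,"spin":0,"grip":1},{"dx":0,"dy":0,"dz":0.02,"spin":0,"grip":1},{"dx":0,"dy":0,"dz":0.015,"spin":0,"grip":1},{"dx":0,"dy":0,"dz":0,"spin":0,"grip":1},{"dx":0,"dy":0,"dz":0,"spin":0,"grip":1}]}}

```text
t: 9.97
tcp_pos: [0.5025, -0.1675, 0.0708]
eef_rot: [-3.073, -0.647, 0.021]
ft_force: [0.1, -0.2, 0.5]
gripper_width: 0.002
```

```bash
python3 - <<'E'
from h import *
print(back("top",((377.5)/10-.5+310,203.5/10-.5+195),.044))
go(.4985,-.175,.05)
E
```

```text
[ 0.49898581 -0.17520165  0.044     ]
t 9.97 tcp [ 0.5025 -0.1675  0.0708] toolx [ 0.915  0.403 -0.013] yaw 23.79 F [ 0.06 -0.23  0.46] w 0.002
tool delta [-0.0064  0.0054  0.0209]
```

Request:
{"fn": "step_arm", "kwargs": {"moves": [{"dx":-0.005,"dy":0.003,"dz":0.005,"spin":0,"grip":1},{"dx":-0.0015,"dy":0.0025,"dz":0.01,"spin":0,"grip":1},{"dx":0,"dy":0,"dz":0.003,"spin":0,"grip":1},{"dx":0,"dy":0,"dz":0,"spin":0,"grip":1}]}}

```text
t: 10.3
tcp_pos: [0.4999, -0.1766, 0.0537]
eef_rot: [3.073, 0.647, -0.016]
ft_force: [0.1, 0.7, 0.8]
gripper_width: 0.003
```

```bash
python3 - <<'E'
from h import *
go(.4985,-.175,.04)
avg("k",4,("scene",))
im=cv2.imread("pics/k_scene.png"); a=im[170:250,180:280]; cv2.imwrite("pics/k_key.png",cv2.resize(a,None,fx=7,fy=7,interpolation=cv2.INTER_CUBIC))
E
```

```text
t 10.3 tcp [ 0.4999 -0.1766  0.0537] toolx [ 0.915  0.403 -0.01 ] yaw 23.79 F [0.08 0.67 0.84] w 0.003
tool delta [-0.0005 -0.002   0.0137]
```

View pics/k_key.png

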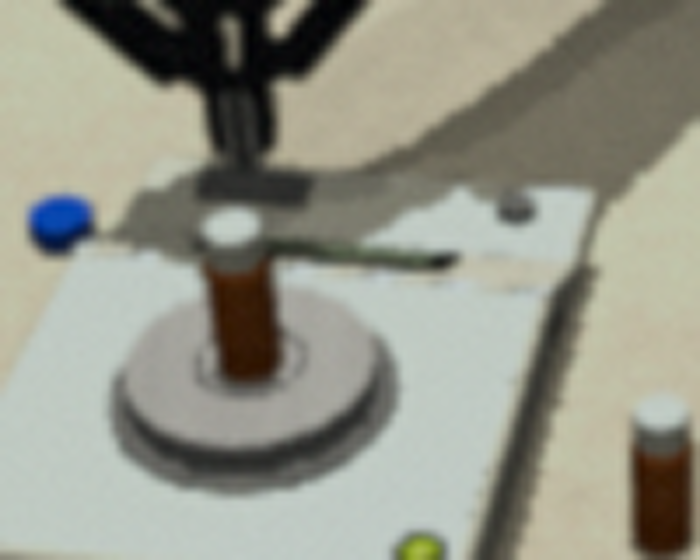

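Request:
{"fn": "step_arm", "kwargs": {"moves": [{"dx":0,"dy":-0.001,"dz":0.004,"spin":0,"grip":1},{"dx":0,"dy":-0.001,"dz":0.003,"spin":0,"grip":1},{"dx":0,"dy":0,"dz":0.002,"spin":0,"grip":1},{"dx":0,"dy":0,"dz":0.002,"spin":0,"grip":1},{"dx":0,"dy":0,"dz":0.002,"spin":0,"grip":1},{"dx":0,"dy":0,"dz":0.001,"spin":0,"grip":1}]}}

```text
t: 11.0
tcp_pos: [0.5005, -0.1742, 0.0404]
eef_rot: [3.071, 0.649, -0.011]
ft_force: [-0.9, -1.0, 4.0]
gripper_width: -0.002
```

```bash
python3 - <<'E'
from h import *
go(.4985,-.175,.04)
E
```

```text
t 11.0 tcp [ 0.5005 -0.1742  0.0404] toolx [ 0.914  0.405 -0.007] yaw 23.87 F [-0.9  -1.04  4.05] w -0.002
tool delta [-0.0022 -0.0001  0.0004]
```

Request:
{"fn": "step_arm", "kwargs": {"moves": [{"dx":0,"dy":0,"dz":0.001,"spin":0,"grip":1},{"dx":0,"dy":0,"dz":0.001,"spin":0,"grip":1},{"dx":0,"dy":0,"dz":0.001,"spin":0,"grip":1}]}}

```text
t: 11.25
tcp_pos: [0.5006, -0.1742, 0.04]
eef_rot: [3.071, 0.649, -0.01]
ft_force: [-2.6, 1.3, 12.1]
gripper_width: -0.004
```

Bottomed out (12 N, z stopped at 0.040). Release.

Request:
{"fn": "step_arm", "kwargs": {"moves": [{"dx":0,"dy":0,"dz":-0.004,"spin":0,"grip":1},{"dx":0,"dy":0,"dz":-0.01,"spin":0,"grip":1},{"dx":0,"dy":0,"dz":-0.02,"spin":0,"grip":1},{"dx":0,"dy":0,"dz":-0.02,"spin":0,"grip":1},{"dx":-0.01,"dy":0.02,"dz":-0.02,"spin":0,"grip":1},{"dx":-0.01,"dy":0.02,"dz":-0.02,"spin":0,"grip":1},{"dx":-0.01,"dy":0.02,"dz":-0.01,"spin":0,"grip":1},{"dx":0,"dy":0.01,"dz":0,"spin":0,"grip":1},{"dx":0,"dy":0,"dz":0,"spin":0,"grip":1},{"dx":0,"dy":0,"dz":0,"spin":0,"grip":1}]}}

```text
t: 12.08
tcp_pos: [0.5025, -0.25, 0.1512]
eef_rot: [3.071, 0.655, -0.01]
ft_force: [-0.1, -0.1, 0.7]
gripper_width: 0.001
```

```bash
python3 - <<'E'
from h import *
st()
avg("m",5)
im=cv2.imread("pics/m_scene.png"); a=im[170:250,180:280]; cv2.imwrite("pics/m_key.png",cv2.resize(a,None,fx=7,fy=7,interpolation=cv2.INTER_CUBIC))
E
```

```text
t 12.08 tcp [ 0.5025 -0.25    0.1512] toolx [ 0.913  0.408 -0.007] yaw 24.09 F [-0.08 -0.12  0.69] w 0.001
```

View pics/m_key.png

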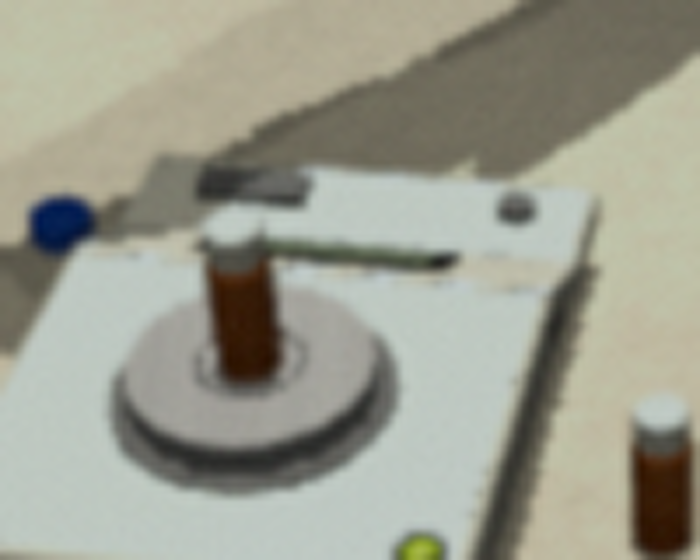

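View pics/m_top_c.png

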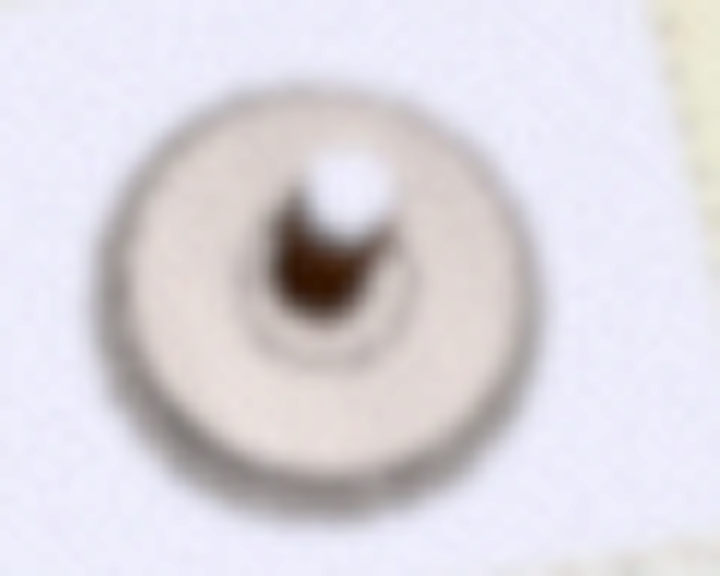

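```bash
python3 -c "
from cell import ctrl
print(ctrl.job_done())"
```

```text
the job is handed in; nothing more can be done
None
```

The vial is standing inside the round line on the pan, the tare key has been pressed and let go, and the job is handed in; no verdict was reported.

- **Nudging:** I pushed the vial from the robot's side in short, slow steps. The fingertips were nearly shut and about 6 mm above the pan. I then backed off clear of it.
- **Tare key:** I pressed it with the shut fingertips until it bottomed out. The tip stopped at z = 0.040 m with about 12 N on the wrist, and I then lifted clear.
- **Vial position:** The last pictures show the vial upright, inside the line and in the same place as before the key press. The two cameras disagree slightly on how well it is centred. The top view puts its base about 3.5 mm past the pan's centre, and the scene view puts it about 2 mm off on another side. Both are within the 7 mm limit.
- **Everything else:** In the last close-up, the tare key looks up again. The power key, the blue cap and the spare vial look undisturbed. I did not check the cup, pipette, marker or tip box again at the end, but the arm did not go down near them.

The job was finished at about 13 s of the 51 s allowed.

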